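# Sort kindling by length with a gauge slot

## Robot

A 6-joint arm with a two-finger parallel gripper is mounted at the origin on the work surface. World frame = base frame: x ahead of the robot, y to its left, z up, the work surface at z = 0. Lengths are in m, angles in rad, forces in N, time in s.
With the tool pointing down it reaches from about 0.35 to 0.95 m from the base axis. Payload 17.4 kg.
Tool frame: the origin (TCP) lies on the centre line of the jaws, within the pads' length; the fingertips stand 14 mm ahead of it and the grasp point (between the pads) lies 5 mm behind it; z points along the fingers, y is the direction in which the jaws open and shut (so a half turn about z gives the same grasp; the last joint's range is limited). The gripper opens to 93 mm and grips with 3 to 60 N. Pads are 15 mm wide; open, the fingers measure 128 mm over their backs; the gripper's body (75 mm by 188 mm) begins 65 mm behind the grasp point.
Start: joints at [-1.179, 0.116, 1.442, -0, 1.584, -0.038], TCP at [0.281, -0.614, 0.233] pointing down, gripper open.
Joint ranges: [-2.83, 2.83], [-0.83, 2.19], [0.07, 2.5], [-1.14, 4.28], [0.01, 3], [-2.97, 2.97]. Speed limits (rad/s): [1.89, 1.89, 2.22, 3.14, 3.14, 3.14].

## Interface

Orientations are given as a rotation vector (axis times angle).
In Python, from cell import r gives the robot as it stands. The module is installed in compiled form; this text tells all that it offers.
- The arm moves only by the tool jog_arm, never from a script. Its argument "rows" is a list of rows, each a list of 3 entries, a list of its own where there are three numbers: the turn, a rotation vector about the world's x, y, z in rad, then the shift along the world's x, y, z in mm, then the gripper's target within -1 to 1 (shut at 1, half-way at 0, fully open at -1). In form: [[[wx, wy, wz], [tx, ty, tz], hand], ...]. A call has exactly 5 rows; each row is the pose to reach, as a shift and turn from the pose commanded when the call began; what a row does not reach only later rows make up. A row lasts 1/10 s, in which the tool goes at most 50 mm and 8.59 degrees, less where a joint would pass 70% of its speed; a pose out of reach is approached as far as the arm can. A call with a gripper value outside its range is refused whole. The fingers move at their own pace and stop on an object; "force" is the grip in N (left out, the last holds). Time passes only in rows, so rows that repeat a pose let the fingers close, or fill a call up. It gives the time, the measured TCP pose, the force and the opening at its end, in the units of the state.
- r.get_obs(): the state, without advancing time (a new reading comes with each control period).
- r.snapshot(name): name is "scene" or "top" or "wrist"; returns a dict with "image" (384x512x3 uint8, blue, green, red), "z_map" (384x512 float32, m along the optical axis (not along the pixel's ray), 0 where there is no reading), "fov_y" (degrees; the focal length in pixels is half the picture's height over the tangent of half this angle, whatever the lens; pixels are square), "cx", "cy" (the principal point, pixels), "extrinsics" (4x4, takes a point from camera to world coordinates). Camera axes: x right, y down, z forward; pixel columns grow to the right and rows downward; lengths in m; the calibration is good to about 2 mm. The wrist camera is an equidistant fisheye: a pixel r from the principal point sees the ray r / f radians off the axis. A picture is of the moment at which its call begins.
- r.close_job(): hands the job in, once; it reports no verdict.
The state is a dict: "time_s": time; "qpos": joint angles; "qvel": joint speeds; "joint_efforts": joint torques, N m; "ee_pos": TCP position; "eef_rot": TCP orientation; "force": force on the tool from outside, world axes, zero at the start; "ft_torque": the same for the moment, N m; "opening": finger opening in m.
Only numpy, scipy, OpenCV 4.12 (cv2) and the standard library are available. Lean on these libraries where they do the work, as an engineer would, in place of code of your own. Each camera call takes 0.05 s, during which the arm holds its last target.

## Task

Sort the two thin sticks of kindling by length for the little cookstove. The stick short enough for the stove passes the slot in the gauge box's steel plate: let it down through the slot so that it lies flat on the floor of that box. The other is too long for the slot: lay it flat on the floor of the open tray.

Things in the scene. Friction and masses are not known exactly. Their poses are not given: they have to be found in the camera images.
- stick_short: The shorter of two straight split sticks of pale wood lying on the table: 115 mm long, 22 x 22 mm square section, 25 to 50 g. Origin at its middle (centre of the solid, 11 mm above what it lies on); x runs along its length, z points up at the start, y across it.
- stick_long: The longer stick, otherwise alike: 180 mm long, 22 x 22 mm section, 40 to 75 g. Origin at its middle, x along its length, z up at the start.
- gauge_box: Low wooden box fixed to the table, 176 x 82 mm, 40 mm high, covered by a 4 mm steel plate (upper face 40 mm above the table) with a gauge slot in its middle, 145 x 46 mm. Below the plate it is 160 x 66 mm inside, floor 8 mm above the table: a stick let go in the slot falls about 30 mm. Origin: centre of the underside, straight below the slot's centre; x along the slot, z up.
- long_tray: Open wooden tray fixed to the table, 231 x 116 mm outside, 34 mm high, walls 8 mm thick: 215 x 100 mm inside, floor 8 mm above the table. Origin: centre of the underside; x along its length, z up. Gauge box and tray stand side by side beyond the sticks, either one on the left.
Mind the look-alikes: they are no part of the job. What is shaped like the stick_long but turquoise or yellow is not meant.

How it is judged:
By the outcome, as a careful person would: the job done as asked, in the order asked, and still so for the second after the job is handed in, with the robot touching nothing.
It also fails if it takes over 54 s, if anything falls off the work surface, if the arm or the gripper's body presses on something with over 40 N, if the wrist force passes 120 N, or if a joint passes its speed limit or range.

## Working session

There is one attempt and no reset: what is moved stays moved. The work goes in short steps, Python scripts to look and compute and a tool call to move; the robot and the scene stay as the last step left them, time stands still between calls to the robot, and variables do not carry over. Pictures are saved under pics/ and viewed, and the job is handed in when it is done.

Besides the shell and the picture viewer there is one more tool, called as name(argument=value, ...) on one line, values as JSON. jog_arm: Moves the arm, as the interface text tells. Its arguments: {"type":"object","properties":{"rows":{"type":"array"},"force":{"type":"number"}},"required":["rows"]}

```bash
mkdir -p pics; ls
cat > h.py <<'E'
import numpy as np,cv2
from cell import r
def snap(n,f):
    s=r.snapshot(n); cv2.imwrite(f'pics/{f}.png',s['image']); np.savez(f'pics/{f}.npz',**{k:np.array(v) for k,v in s.items()}); return s
def load(f): return dict(np.load(f'pics/{f}.npz'))
def w(s,u,v,z=None):
    im=s['image'];f=im.shape[0]/2/np.tan(np.radians(s['fov_y'])/2)
    E=s['extrinsics'];ray=np.array([(u-s['cx'])/f,(v-s['cy'])/f,1.])
    if z is None: d=s['z_map'][int(v),int(u)]
    else: d=(z-E[2,3])/(E[:3,:3]@ray)[2]
    return E[:3,:3]@(ray*d)+E[:3,3]
E
python3 - <<'E'
from h import *
o=r.get_obs();print({k:np.round(v,3) for k,v in o.items()})
s=snap('top','t0');t=snap('scene','s0')
cv2.imwrite('pics/t0b.png',cv2.resize(s['image'],(800,600),interpolation=cv2.INTER_CUBIC))
print(s['fov_y'],s['extrinsics'])
E
```

```text
pics
{'time_s': np.float64(0.0), 'qpos': array([-1.179,  0.117,  1.442,  0.   ,  1.584, -0.038]), 'qvel': array([-0.   ,  0.   , -0.001,  0.   , -0.001,  0.001]), 'joint_efforts': array([ 1.0000e-03, -7.2127e+01, -6.2261e+01,  7.8000e-02,  2.4000e-02,
       -0.0000e+00]), 'ee_pos': array([ 0.281, -0.613,  0.232]), 'eef_rot': array([-3.068, -0.67 ,  0.   ]), 'force': array([0.097, 0.374, 0.863]), 'ft_torque': array([-0.001,  0.025, -0.036]), 'opening': np.float64(0.093)}
46.76960681682694 [[ 0.00803399 -0.99498749  0.09967623  0.39054082]
 [-0.99996474 -0.00775029  0.00323319 -0.21367802]
 [-0.00244447 -0.09969869 -0.99501467  1.3469703 ]
 [ 0.          0.          0.          1.        ]]
```

View pics/t0b.png

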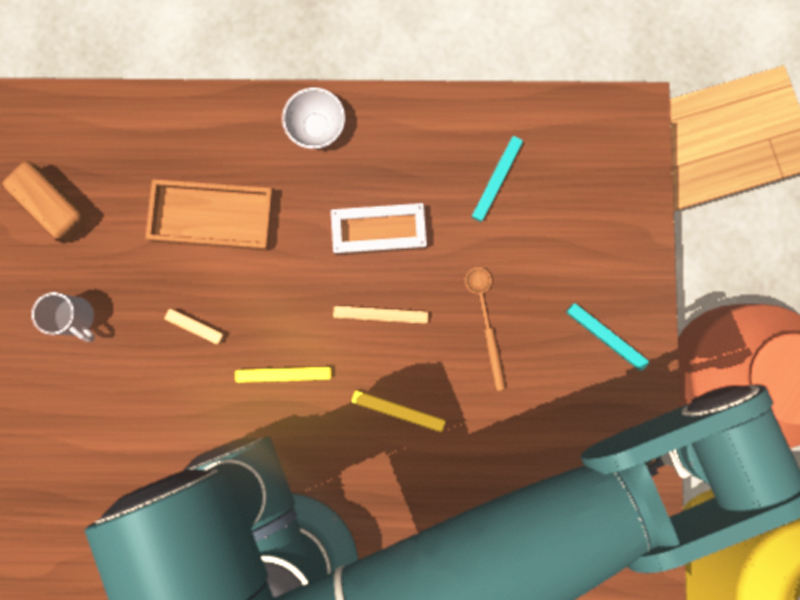

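View pics/s0.png

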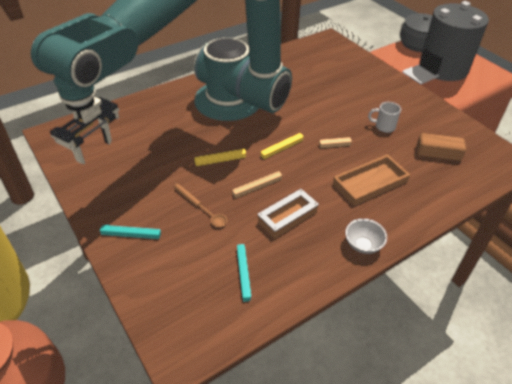

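Top view (800×600): the candidates are a short pale stick at (195,326) and a long pale stick at (381,315). The look-alikes are yellow at (283,374) and (398,410), and turquoise at (498,178) and (607,335). I choose the two pale ones. The tray is at (210,214) and the gauge box at (379,228).

Run:
```python
from h import *
s=load('t0');c=s['image'][105:235,80:290];cv2.imwrite('pics/t0c.png',cv2.resize(c,(798,494),interpolation=cv2.INTER_CUBIC))
im=s['image'].astype(int)
# pale / tops by height map
H,W=im.shape[:2]
P=np.array([[w(s,u,v) for u in range(W)] for v in range(H)])
np.save('pics/P0.npy',P)
def box(name,u0,v0,u1,v1,lo,hi,k=1/1.5625):
    u0,v0,u1,v1=[int(a*k) for a in (u0,v0,u1,v1)]
    q=P[v0:v1,u0:u1].reshape(-1,3);q=q[(q[:,2]>lo)&(q[:,2]<hi)]
    (c,sz,a)=cv2.minAreaRect((q[:,:2]*1000).astype(np.float32))
    print(name,len(q),np.round(c,1),np.round(sz,1),round(a,1),'z',np.median(q[:,2]).round(4))
box('short',155,300,235,350,.012,.05)
box('long',325,295,440,330,.012,.05)
box('gauge',322,195,436,260,.03,.06)
box('tray',140,170,282,256,.025,.05)
for p in [(380,180),(380,280),(300,280)]:
  print(w(s,p[0]*.64,p[1]*.64))
```

```text
short 301 [450.3 182. ] [115.1  23. ] 64.9 z 0.0222
long 459 [ 475.8 -174.9] [178.4  22.8] 86.7 z 0.0224
gauge 903 [ 640.6 -169.8] [ 83.7 176.1] 4.7 z 0.0405
tray 723 [667.3 157.5] [233.7 117.8] 86.1 z 0.0338
[ 7.42061540e-01 -1.70731729e-01  3.88959617e-04]
[ 0.54258781 -0.17287605  0.00069649]
[ 0.54138175 -0.01658561  0.00064012]
```

View pics/t0c.png

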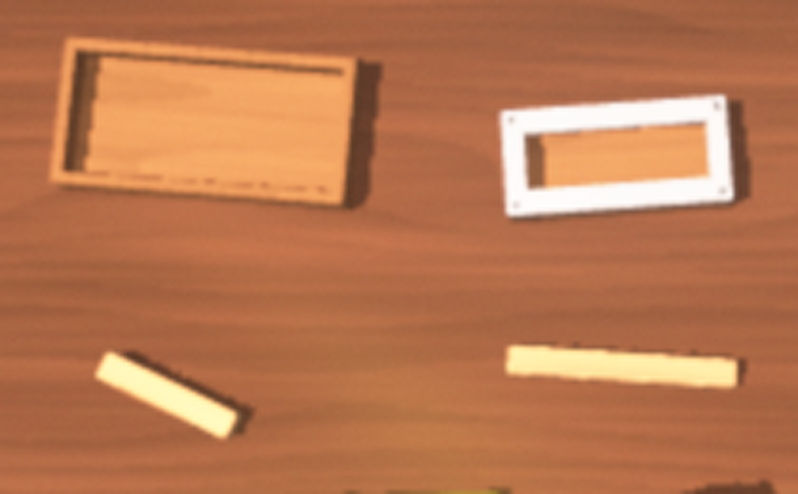

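Crop: both pale sticks are confirmed, with measured lengths 115 and 178 mm. The short one is at crop (168,395), the long one at (622,366). I'm moving above the short stick.

jog_arm(rows=[[[0, 0, 0.035], [8, 40, -5], -1], [[0, 0, 0.07], [17, 80, -10], -1], [[0, 0, 0.105], [25, 120, -15], -1], [[0, 0, 0.14], [34, 160, -20], -1], [[0, 0, 0.176], [42, 199, -25], -1]], force=15)

```text
time_s: 0.6
ee_pos: [0.3233, -0.4129, 0.207]
eef_rot: [-2.998, -0.939, 0.0]
force: [0.4, -0.4, 0.7]
opening: 0.0933
```

jog_arm(rows=[[[0, 0, 0.035], [8, 40, -5], -1], [[0, 0, 0.07], [17, 80, -10], -1], [[0, 0, 0.105], [25, 120, -15], -1], [[0, 0, 0.14], [34, 160, -20], -1], [[0, 0, 0.176], [42, 199, -25], -1]])

```text
time_s: 1.1
ee_pos: [0.3651, -0.214, 0.1823]
eef_rot: [-2.904, -1.199, -0.0]
force: [1.3, -0.2, -0.0]
opening: 0.0931
```

jog_arm(rows=[[[0, 0, 0.035], [8, 40, -5], -1], [[0, 0, 0.07], [17, 80, -10], -1], [[0, 0, 0.105], [25, 120, -15], -1], [[0, 0, 0.14], [34, 160, -20], -1], [[0, 0, 0.176], [42, 199, -25], -1]])

```text
time_s: 1.6
ee_pos: [0.4071, -0.0149, 0.1574]
eef_rot: [2.787, 1.45, 0.0]
force: [1.0, -1.2, -0.5]
opening: 0.0928
```

jog_arm(rows=[[[0, 0, 0.035], [8, 40, -5], -1], [[0, 0, 0.07], [17, 80, -10], -1], [[0, 0, 0.105], [25, 120, -15], -1], [[0, 0, 0.14], [34, 160, -20], -1], [[0, 0, 0.176], [42, 199, -25], -1]])

```text
time_s: 2.1
ee_pos: [0.4491, 0.1843, 0.1323]
eef_rot: [2.648, 1.69, -0.0]
force: [1.2, 0.0, -0.1]
opening: 0.0929
```

```bash
cat >> h.py <<'E'
from scipy.spatial.transform import Rotation as R
def st():
    o=r.get_obs();M=R.from_rotvec(o['eef_rot']).as_matrix()
    print('t',round(float(o['time_s']),2),'p',np.round(np.array(o['ee_pos'])*1000,1),'xang',np.degrees(np.arctan2(M[1,0],M[0,0])).round(2),'zax',M[:,2].round(3),'F',np.round(o['force'],1),'op',round(float(o['opening'])*1000,1),'q',np.round(o['qpos'],2))
E
python3 - <<'E'
from h import *
st()
s=snap('wrist','w1');snap('top','t1')
E
```

```text
t 2.1 p [449.1 184.3 132.3] xang 65.07 zax [-0. -0. -1.] F [ 1.2  0.  -0.1] op 92.9 q [ 0.34 -0.26  1.96 -0.    1.44  0.77]
```

View pics/w1.png

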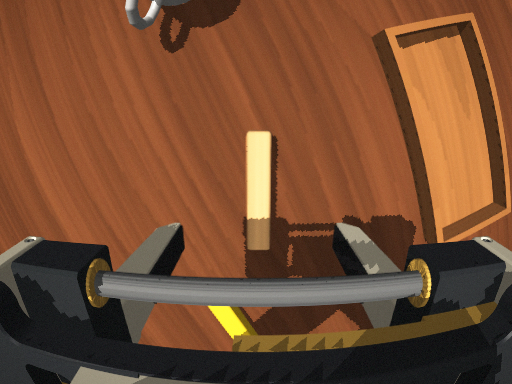

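The wrist view shows the stick centred between the jaws at (258,190) and aligned with them. I'm descending and gripping the top part only, because the finger backs (57 mm) won't fit the 46 mm slot.

jog_arm(rows=[[[0, 0, 0], [1, -2, -35], -1], [[0, 0, 0], [1, -2, -65], -1], [[0, 0, 0], [1, -2, -90], -1], [[0, 0, 0], [1, -2, -105], -1], [[0, 0, 0], [1, -2, -110], -1]])

```text
time_s: 2.7
ee_pos: [0.4496, 0.1798, 0.0214]
eef_rot: [-2.65, -1.686, 0.003]
force: [0.9, 0.3, 0.4]
opening: 0.0926
```

jog_arm(rows=[[[0, 0, 0], [0, 0, 0], 1], [[0, 0, 0], [0, 0, 0], 1], [[0, 0, 0], [0, 0, 0], 1], [[0, 0, 0], [0, 0, 0], 1], [[0, 0, 0], [0, 0, 0], 1]], force=20)

```text
time_s: 3.2
ee_pos: [0.4504, 0.1805, 0.0231]
eef_rot: [2.65, 1.687, 0.001]
force: [0.1, 0.3, -1.1]
opening: 0.0572
```

jog_arm(rows=[[[0, 0, 0], [0, 0, 0], 1], [[0, 0, 0], [0, 0, 0], 1], [[0, 0, 0], [0, 0, 0], 1], [[0, 0, 0], [0, 0, 0], 1], [[0, 0, 0], [0, 0, 0], 1]])

```text
time_s: 3.7
ee_pos: [0.4502, 0.1804, 0.0226]
eef_rot: [-2.65, -1.687, 0.0]
force: [-0.4, -1.0, 0.7]
opening: 0.0218
```

Gripped at 21.8 mm. I'm lifting and carrying it to the gauge box.

jog_arm(rows=[[[0, 0, 0], [0, 0, 10], 1], [[0, 0, 0], [0, 0, 30], 1], [[0, 0, 0], [0, 0, 55], 1], [[0, 0, 0], [0, 0, 75], 1], [[0, 0, 0], [0, 0, 85], 1]])

```text
time_s: 4.2
ee_pos: [0.4508, 0.1806, 0.1101]
eef_rot: [2.65, 1.687, 0.004]
force: [-1.1, -0.3, -0.9]
opening: 0.022
```

jog_arm(rows=[[[0, 0, 0.03], [10, -20, 0], 1], [[0, 0, 0.07], [25, -50, 0], 1], [[0, 0, 0.12], [44, -82, 0], 1], [[0, 0, 0.18], [63, -117, 0], 1], [[0, 0, 0.24], [82, -152, 0], 1]])

```text
time_s: 4.7
ee_pos: [0.5327, 0.027, 0.1076]
eef_rot: [-2.426, -1.995, 0.0]
force: [0.7, 0.3, -0.8]
opening: 0.0219
```

jog_arm(rows=[[[0, 0, 0.06], [20, -40, 0], 1], [[0, 0, 0.12], [40, -80, 0], 1], [[0, 0, 0.18], [60, -120, 0], 1], [[0, 0, 0.23], [80, -155, 0], 1], [[0, 0, 0.278], [95, -180, 0], 1]])

```text
time_s: 5.2
ee_pos: [0.6278, -0.154, 0.1072]
eef_rot: [-2.128, -2.31, 0.001]
force: [0.6, 0.3, -0.8]
opening: 0.0216
```

jog_arm(rows=[[[0, 0, 0], [7, -10, 0], 1], [[0, 0, 0], [13, -18, 0], 1], [[0, 0, 0], [13, -18, 0], 1], [[0, 0, 0], [13, -18, 0], 1], [[0, 0, 0], [13, -18, 0], 1]])

```text
time_s: 5.7
ee_pos: [0.64, -0.1686, 0.1078]
eef_rot: [2.129, 2.31, 0.0]
force: [-0.5, -0.5, -1.3]
opening: 0.0217
```

Run:
```python
from h import *
st()
s=snap('wrist','w2');t=snap('top','t2');c=snap('scene','s2')['image'][140:290,200:400]
cv2.imwrite('pics/c2.png',np.hstack([s['image'],cv2.resize(c,(512,384))])[:, :])
cv2.imwrite('pics/c2.png',cv2.resize(cv2.imread('pics/c2.png'),(800,300)))
```

```text
t 5.7 p [ 640.  -168.6  107.8] xang 94.67 zax [ 0.  0. -1.] F [-0.5 -0.5 -1.3] op 21.7 q [-0.3   0.15  1.61  0.    1.38 -0.38]
```

View pics/c2.png

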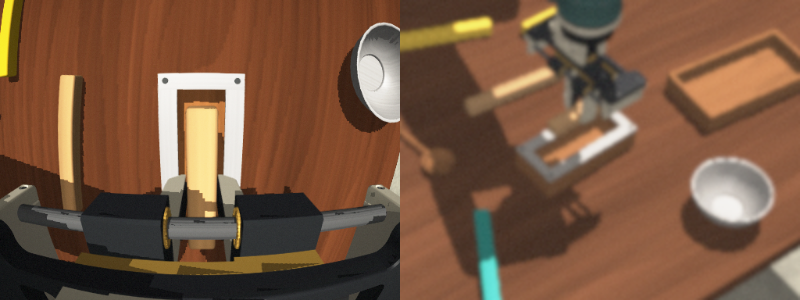

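View pics/w2.png

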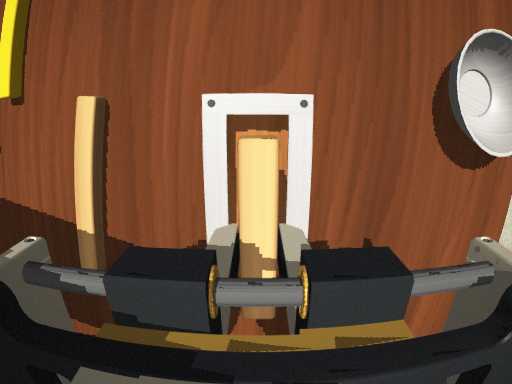

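The stick is centred over the slot (stick (258,190), slot columns 227–288). I'm lowering until the fingertips are just above the plate.

jog_arm(rows=[[[0, 0, 0], [0.5, -3, -20], 1], [[0, 0, 0], [0.5, -3, -35], 1], [[0, 0, 0], [0.5, -3, -43], 1], [[0, 0, 0], [0.5, -3, -48], 1], [[0, 0, 0], [0.5, -3, -51], 1]])

```text
time_s: 6.35
ee_pos: [0.6407, -0.1725, 0.0563]
eef_rot: [-2.129, -2.309, 0.0]
force: [0.7, 0.3, -0.7]
opening: 0.0218
```

jog_arm(rows=[[[0, 0, 0], [0, 0, 0], 1], [[0, 0, 0], [0, 0, 0], 1], [[0, 0, 0], [0, 0, 0], 1], [[0, 0, 0], [0, 0, 0], 1], [[0, 0, 0], [0, 0, 0], 1]])

```text
time_s: 6.85
ee_pos: [0.6408, -0.1726, 0.0569]
eef_rot: [2.13, 2.309, 0.0]
force: [0.4, 0.0, -1.5]
opening: 0.022
```

Run:
```python
from h import *
st()
s=snap('wrist','w3')
```

```text
t 6.85 p [ 640.8 -172.6   56.9] xang 94.64 zax [ 0. -0. -1.] F [ 0.4  0.  -1.5] op 22.0 q [-0.3   0.19  1.65  0.    1.3  -0.38]
```

View pics/w3.png

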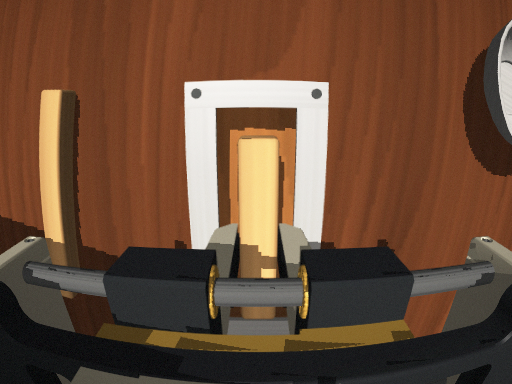

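The stick sits inside the slot with clearance on all sides and there is no contact force. Releasing.

jog_arm(rows=[[[0, 0, 0], [0, 0, 0], -1], [[0, 0, 0], [0, 0, 0], -1], [[0, 0, 0], [0, 0, 0], -1], [[0, 0, 0], [0, 0, 0], -1], [[0, 0, 0], [0, 0, 0], -1]])

```text
time_s: 7.4
ee_pos: [0.6408, -0.1726, 0.0566]
eef_rot: [-2.13, -2.31, 0.0]
force: [0.7, -0.2, 1.4]
opening: 0.0567
```

jog_arm(rows=[[[0, 0, 0], [0, 0, 10], -1], [[0, 0, 0], [0, 0, 25], -1], [[0, 0, 0], [0, 0, 45], -1], [[0, 0, 0], [0, 0, 65], -1], [[0, 0, 0], [0, 0, 75], -1]])

```text
time_s: 7.9
ee_pos: [0.6415, -0.1728, 0.1351]
eef_rot: [2.128, 2.307, 0.002]
force: [0.7, -0.3, -0.4]
opening: 0.0924
```

Run:
```python
from h import *
st()
s=snap('wrist','w4')
```

```text
t 7.9 p [ 641.5 -172.8  135.1] xang 94.64 zax [ 0.003 -0.001 -1.   ] F [ 0.7 -0.3 -0.4] op 92.4 q [-0.3   0.13  1.58 -0.    1.42 -0.38]
```

View pics/w4.png

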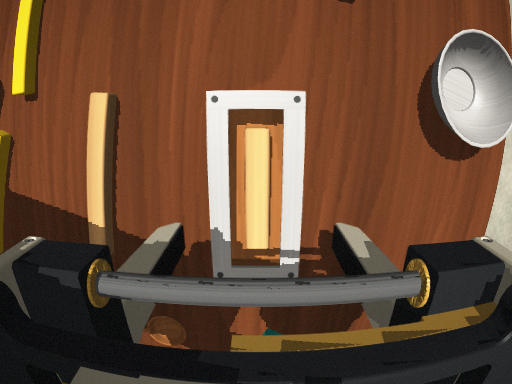

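The short stick now lies in the box at (257,188), and it looks flat. Next is the long stick.

jog_arm(rows=[[[0, 0, -0.03], [-30, 0, 0], -1], [[0, 0, -0.06], [-70, -1, 0], -1], [[0, 0, -0.09], [-110, -2, 0], -1], [[0, 0, -0.12], [-145, -2, 0], -1], [[0, 0, -0.139], [-165, -2, 0], -1]])

```text
time_s: 8.45
ee_pos: [0.4736, -0.1745, 0.1314]
eef_rot: [-2.286, -2.154, 0.0]
force: [0.4, -0.2, 0.7]
opening: 0.0932
```

jog_arm(rows=[[[0, 0, 0], [0, 0, 0], -1], [[0, 0, 0], [0, 0, -10], -1], [[0, 0, 0], [0, 0, -20], -1], [[0, 0, 0], [0, 0, -20], -1], [[0, 0, 0], [0, 0, -20], -1]])

```text
time_s: 8.95
ee_pos: [0.4759, -0.1744, 0.1108]
eef_rot: [-2.283, -2.156, 0.001]
force: [-0.2, 0.0, 0.7]
opening: 0.093
```

Run:
```python
from h import *
st()
s=snap('wrist','w5');s=snap('top','t5')
P=np.array([[w(s,u,v) for u in range(190,300)] for v in range(115,180)]).reshape(-1,3)
print(P.shape)
# inside slot: project to gauge frame
a=np.radians(94.7);d=P[:,:2]*1000-[640.6,-169.8];x=d@[np.cos(a),np.sin(a)];y=d@[-np.sin(a),np.cos(a)]
m=(abs(x)<70)&(abs(y)<20)&(P[:,2]>.02)
q=P[m];xx=x[m]
print(m.sum(),np.percentile(q[:,2],[5,50,95]),xx.min(),xx.max(),'slope',np.polyfit(xx,q[:,2]*1000,1))
c=s['image'][100:230,80:290];cv2.imwrite('pics/t5c.png',cv2.resize(c,(798,494),interpolation=cv2.INTER_CUBIC))
```

```text
t 8.95 p [ 475.9 -174.4  110.8] xang 86.7 zax [-0.001  0.001 -1.   ] F [-0.2  0.   0.7] op 93.0 q [-0.4  -0.2   1.94  0.    1.4  -0.34]
(7150, 3)
293 [0.02509433 0.03033533 0.03479607] -57.364730645983244 55.27906283244228 slope [1.99859321e-03 3.00985256e+01]
```

View pics/w5.png

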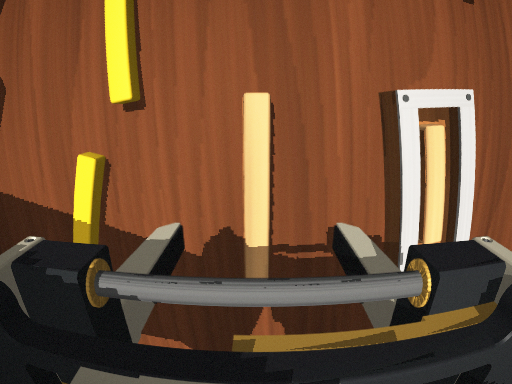

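View pics/t5c.png

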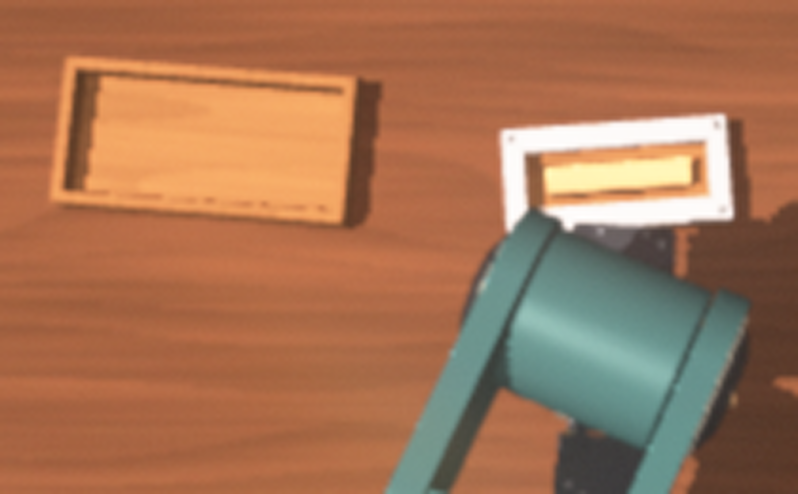

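The short stick lies flat in the box: its top is at 30 mm with zero slope, seen at (618,174) in the crop. The long stick is centred between the jaws at (257,180) in the wrist view. Descending.

jog_arm(rows=[[[0, 0, 0], [0, -0.5, -35], -1], [[0, 0, 0], [0, -0.5, -65], -1], [[0, 0, 0], [0, -0.5, -80], -1], [[0, 0, 0], [0, -0.5, -87], -1], [[0, 0, 0], [0, -0.5, -90], -1]])

```text
time_s: 9.55
ee_pos: [0.476, -0.1752, 0.0219]
eef_rot: [2.285, 2.156, 0.0]
force: [-0.1, -0.2, -0.0]
opening: 0.0929
```

jog_arm(rows=[[[0, 0, 0], [0, 0, 0], 1], [[0, 0, 0], [0, 0, 0], 1], [[0, 0, 0], [0, 0, 0], 1], [[0, 0, 0], [0, 0, 0], 1], [[0, 0, 0], [0, 0, 0], 1]])

```text
time_s: 10.05
ee_pos: [0.4759, -0.1752, 0.022]
eef_rot: [2.285, 2.156, 0.0]
force: [-0.1, 0.0, -0.1]
opening: 0.0575
```

jog_arm(rows=[[[0, 0, 0], [0, 0, 0], 1], [[0, 0, 0], [0, 0, 0], 1], [[0, 0, 0], [0, 0, 0], 1], [[0, 0, 0], [0, 0, 0], 1], [[0, 0, 0], [0, 0, 0], 1]])

```text
time_s: 10.55
ee_pos: [0.4757, -0.1751, 0.0216]
eef_rot: [-2.285, -2.156, 0.0]
force: [0.4, -0.2, 0.5]
opening: 0.0214
```

jog_arm(rows=[[[0, 0, 0], [0, 0, 10], 1], [[0, 0, 0], [0, 0, 30], 1], [[0, 0, 0], [0, 0, 60], 1], [[0, 0, 0], [0, 0, 80], 1], [[0, 0, 0], [0, 0, 90], 1]])

```text
time_s: 11.05
ee_pos: [0.4764, -0.1754, 0.1143]
eef_rot: [2.283, 2.154, 0.002]
force: [0.3, 0.2, -0.0]
opening: 0.0217
```

jog_arm(rows=[[[0, 0, 0], [10, 18, 0], 1], [[0, 0, 0], [28, 48, 0], 1], [[0, 0, 0], [48, 84, 0], 1], [[0, 0, 0], [68, 120, 0], 1], [[0, 0, 0], [90, 156, 0], 1]])

```text
time_s: 11.55
ee_pos: [0.5661, -0.0176, 0.1115]
eef_rot: [-2.285, -2.156, 0.0]
force: [0.2, -1.1, -0.4]
opening: 0.0218
```

jog_arm(rows=[[[0, 0, -0.01], [22, 38, 0], 1], [[0, 0, -0.01], [44, 78, 0], 1], [[0, 0, -0.01], [66, 115, 0], 1], [[0, 0, -0.01], [88, 155, 0], 1], [[0, 0, -0.01], [101, 176, 0], 1]])

```text
time_s: 12.05
ee_pos: [0.6674, 0.1598, 0.1109]
eef_rot: [-2.293, -2.146, 0.001]
force: [-0.7, -1.0, -0.2]
opening: 0.0219
```

jog_arm(rows=[[[0, 0, 0], [0, 0, 0], 1], [[0, 0, 0], [0, 0, 0], 1], [[0, 0, 0], [0, 0, -10], 1], [[0, 0, 0], [0, 0, -20], 1], [[0, 0, 0], [0, 0, -20], 1]])

```text
time_s: 12.55
ee_pos: [0.6657, 0.1559, 0.0894]
eef_rot: [-2.296, -2.143, 0.004]
force: [0.4, 0.1, -0.8]
opening: 0.0214
```

Run:
```python
from h import *
st()
s=snap('wrist','w6')
```

```text
t 12.55 p [665.7 155.9  89.4] xang 86.05 zax [-0.003 -0.001 -1.   ] F [ 0.4  0.1 -0.8] op 21.4 q [ 0.19  0.21  1.57 -0.    1.36  0.26]
```

View pics/w6.png

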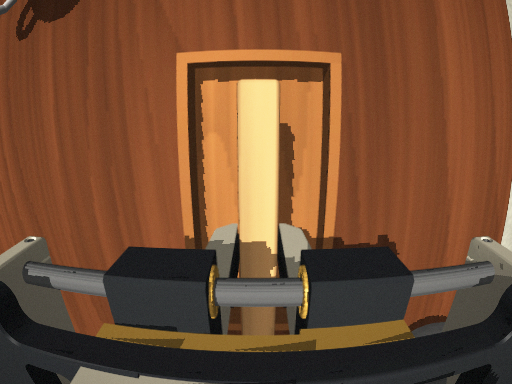

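The stick is centred over the tray (stick (258,170), tray interior columns 190–330). I'm lowering, then opening only half-way so the fingers clear the walls.

jog_arm(rows=[[[0, 0, 0], [0.5, 1, -20], 1], [[0, 0, 0], [0.5, 1, -38], 1], [[0, 0, 0], [0.5, 1, -49], 1], [[0, 0, 0], [0.5, 1, -55], 1], [[0, 0, 0], [0.5, 1, -59], 1]])

```text
time_s: 13.1
ee_pos: [0.6672, 0.1578, 0.0322]
eef_rot: [-2.296, -2.144, 0.001]
force: [-0.3, -0.2, -0.5]
opening: 0.0219
```

jog_arm(rows=[[[0, 0, 0], [0, 0, 0], 1], [[0, 0, 0], [0, 0, 0], 0], [[0, 0, 0], [0, 0, 0], 0], [[0, 0, 0], [0, 0, 0], 0], [[0, 0, 0], [0, 0, 0], 0]])

```text
time_s: 13.6
ee_pos: [0.6674, 0.1579, 0.033]
eef_rot: [2.295, 2.145, 0.001]
force: [0.1, 1.0, -0.6]
opening: 0.0455
```

jog_arm(rows=[[[0, 0, 0], [0, 0, 0], 0], [[0, 0, 0], [0, 0, 10], 0], [[0, 0, 0], [0, 0, 30], 0], [[0, 0, 0], [0, 0, 55], 0], [[0, 0, 0], [0, 0, 80], 0]])

```text
time_s: 14.1
ee_pos: [0.6672, 0.1579, 0.1143]
eef_rot: [2.296, 2.145, 0.0]
force: [-0.3, -0.1, 0.4]
opening: 0.0467
```

jog_arm(rows=[[[0, 0, 0], [-30, -30, 15], 0], [[0, 0, 0], [-65, -65, 25], 0], [[0, 0, 0], [-100, -90, 30], 0], [[0, 0, 0], [-135, -110, 30], 0], [[0, 0, 0], [-160, -120, 30], 0]])

```text
time_s: 14.6
ee_pos: [0.5056, 0.0367, 0.1436]
eef_rot: [2.296, 2.143, 0.001]
force: [0.1, 0.7, -0.2]
opening: 0.0468
```

jog_arm(rows=[[[0, 0, 0], [0, 0, 20], 0], [[0, 0, 0], [0, 0, 40], 0], [[0, 0, 0], [0, 0, 50], 0], [[0, 0, 0], [0, 0, 50], 0], [[0, 0, 0], [0, 0, 50], 0]])

```text
time_s: 15.1
ee_pos: [0.5072, 0.0379, 0.1921]
eef_rot: [-2.295, -2.145, 0.0]
force: [0.9, 0.2, 1.2]
opening: 0.0463
```

Run:
```python
from h import *
st()
s=snap('top','t7');snap('scene','s7')
P=np.array([[w(s,u,v) for u in range(80,300)] for v in range(100,180)]).reshape(-1,3)
for n,c,A,hx,hy in [('gauge',(640.6,-169.8),94.7,70,20),('tray',(667.3,157.5),86.1,102,44)]:
  a=np.radians(A);d=P[:,:2]*1000-c;x=d@[np.cos(a),np.sin(a)];y=d@[-np.sin(a),np.cos(a)]
  m=(abs(x)<hx)&(abs(y)<hy)&(P[:,2]>.02)
  print(n,m.sum(),np.percentile(P[m,2],[5,50,95]),x[m].min(),x[m].max(),y[m].min(),y[m].max(),np.polyfit(x[m],P[m,2]*1000,1))
c=s['image'][100:230,80:290];cv2.imwrite('pics/t7c.png',cv2.resize(c,(798,494),interpolation=cv2.INTER_CUBIC))
```

```text
t 15.1 p [507.2  37.9 192.1] xang 86.11 zax [-0. -0. -1.] F [0.9 0.2 1.2] op 46.3 q [ 0.02 -0.24  1.85  0.    1.54  0.09]
gauge 294 [0.02508358 0.02996442 0.03441057] -57.353627692850814 55.57799618350804 -12.162069747852678 10.79741030500098 [1.58963422e-03 2.98812848e+01]
tray 411 [0.02487241 0.03016847 0.03467362] -90.44454875228422 89.29067258235264 -12.785411354003548 11.218239910885494 [-6.51091751e-04  3.00444009e+01]
```

View pics/t7c.png

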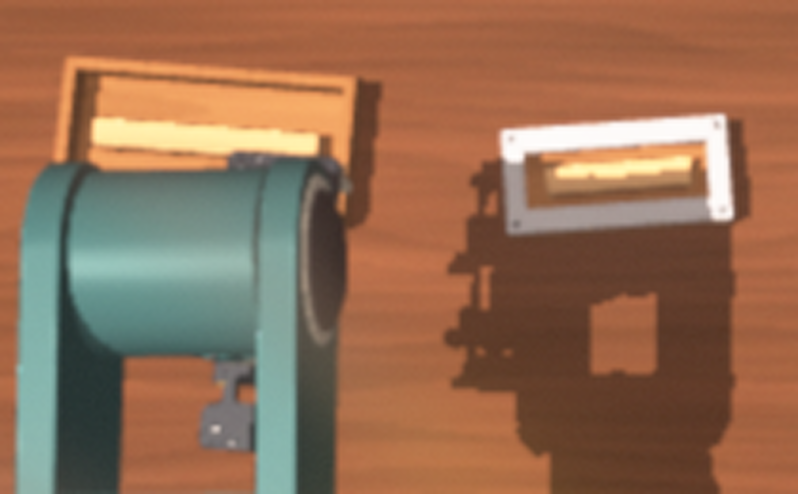

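View pics/s7.png

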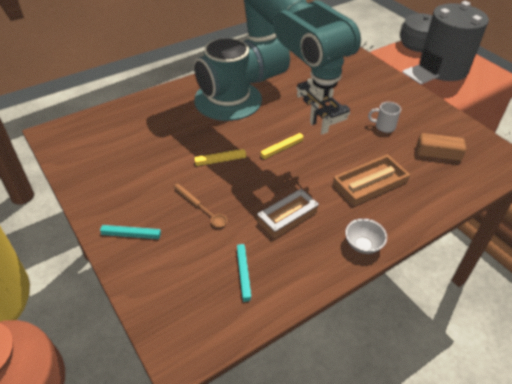

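In both views the short stick is flat in the gauge box (scene (291,211)) and the long stick is flat in the tray (scene (374,178)). Both tops are at 30 mm, so each rests on its floor. The arm is clear of everything, so I'm handing in.

```bash
python3 -c "
from cell import r
print(r.close_job())"
```

```text
the job is handed in; nothing more can be done
None
```

Both sticks are sorted, and I handed the job in at about 15 s of the 54 s allowed. I let the short stick down through the gauge slot first, then laid the long stick in the open tray.

- **Position:** the last depth check put both stick tops at about 30 mm with no measurable slope. That matches a 22 mm stick lying flat on an 8 mm floor.
- **Placement:** both sticks were centred to within about 1 mm, and the look-alikes and other objects were not touched.
- **Forces:** the wrist force stayed under about 2 N in every reading, and the arm was clear of everything at hand-in.

No check failed or disagreed.

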